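# Step the stimulator up four clicks and trigger it

### The arm

A 7-joint arm with a two-finger parallel gripper is mounted at the origin on the work surface. World frame = base frame: x ahead of the robot, y to its left, z up, the work surface at z = 0. Lengths are in m, angles in rad, forces in N, time in s.
With the tool pointing down it reaches from about 0.4 to 0.9 m from the base axis. Payload 5.5 kg.
Tool frame: the origin (TCP) lies midway between the tips of the shut fingers; the grasp point (between the pads) lies 19 mm behind it; z points along the fingers, y is the line along which they close (so a half turn about z gives the same grasp; the last joint's range is limited). The gripper opens to 92 mm and grips with 3 to 60 N. Pads are 19 mm wide; open, the fingers measure 130 mm over their backs; the gripper's body (75 mm by 190 mm) begins 47 mm behind the grasp point.
Start: joints at [1.432, 0.501, -0.427, 1.55, 0.221, 1.138, -0.21], TCP at [0.254, -0.598, 0.227] pointing down, gripper open.
Joint ranges: [-2.88, 2.88], [-0.31, 2.03], [-1.54, 1.56], [0.2, 2.42], [-1.41, 4.55], [0.19, 2.02], [-2.57, 2.57]. Speed limits (rad/s): [2.57, 2.57, 3.14, 3.14, 3.14, 3.14, 3.14].

### API

Orientations are given as [roll, pitch, yaw] about the fixed x, y, z axes, in that order (R = Rz(yaw) Ry(pitch) Rx(roll)).
In Python, from bench import read_state, capture, camera_model, sign_off, silhouettes, mark_of gives the robot as it stands.
- The arm moves only by the tool send_rows, never from a script. Its arguments are lists of equal length, an entry for each row: "delta_pos": the shift along the world's x, y, z in m, a list of three; "rotation": the turn, a rotation vector about the world's x, y, z in degrees, a list of three. A call has 1 to 8 rows; each row is the pose to reach, as a shift and turn from the pose commanded when the call began; what a row does not reach only later rows make up. A row lasts 1/8 s, in which the tool goes at most 62.5 mm and 10.7 degrees, less where a joint would pass 70% of its speed; a pose out of reach is approached as far as the arm can. A call with a gripper value outside its range is refused whole. "gripper" is the finger opening in m, from 0 to 0.0918, set as the call begins (left out, the last holds). The fingers move at their own pace and stop on an object; "grip_force" is the grip in N (left out, the last holds). Time passes only in rows, so rows that repeat a pose let the fingers close. It gives the time, the measured TCP pose, the force, the opening and the grip force at its end, in the units of the state.
- read_state(): the state, without advancing time (a new reading comes with each control period).
- capture(name): name is "side" or "top"; returns (picture, depth): 400x640x3 uint8, red, green, blue; 400x640 float32, m along the optical axis (not along the pixel's ray), 0 where there is no reading.
- camera_model(name): a dict with "fx", "fy", "cx", "cy" (pixels), "k1" (the pictures are not rectified: a ray, as slopes to the right and down, at radius r is drawn at 1 + k1 r^2 times it, then the intrinsics apply), "extrinsics" (4x4, takes a point from camera to world coordinates). Camera axes: x right, y up, looking along -z (the intrinsics and any distortion apply to the point x, -y, -z); pixel columns grow to the right and rows downward; lengths in m; the calibration is good to about 2 mm. A picture is of the moment at which its call begins. camera_model takes no time and is no camera call.
- sign_off(): hands the job in; it is judged then, once.
Trained networks look in the newest picture that a camera, given by its name, has taken for a name from the list of things; names that differ only in an ending like _2 or _b are one class to them, and where a whole thing is asked for, a point or a joint stands for the part that bears it (a point fixed in the world has none). Each returns a list of dicts, best first, with "p" (0 to 1); they miss things now and then, are a little off and sometimes report something else, mostly with a low value. They report only what shows in the picture. A call takes as long as a camera call.
- silhouettes(target, camera): "mask" (400x640 bool, what is visible of it).
- mark_of(target, camera): "centre" ([x, y, z] in m, in world coordinates, good to about 4 mm: a listed point, or the origin of a listed thing).
The state is a dict: "clock": time; "qpos": joint angles; "qd": joint speeds; "effort": joint torques, N m; "ee_pos": TCP position; "orientation": TCP orientation; "contact_force": force on the tool from outside, world axes, zero at the start; "torque": the same for the moment, N m; "gripper_width": finger opening in m; "gripper_force": force on a finger pad.
Only numpy, scipy, OpenCV 4.12 (cv2) and the standard library are available. Lean on these libraries where they do the work, as an engineer would, in place of code of your own. Each camera call takes 0.05 s, during which the arm holds its last target. There are 200 camera calls.

### The job

On the bench stimulator, push the bar of the big step dial round with one fingertip to turn it up (clockwise) exactly four clicks from where it stands, never going past the fourth. Take the finger off the dial, then press the trigger button fully down and let it come back up. Do not pinch the dial's bar or press the trigger before the dial is set, leave the small trim knob and the things on the bench alone, and do not shift the box.

Things in the scene. Friction and masses are not known exactly. Their poses are not given: they have to be found in the camera images.
- stimulator: Cream steel box, aluminium top panel, 180 (x) x 250 (y) x 80 mm high, 3.5 kg on rubber feet, loose on the bench. Origin under its centre on the bench; its -x side faces the robot. The controls stand on the panel, 80 mm above the bench. Along its far (+x) edge are two binding posts 18 mm tall at (74, -67) and (74, -48) mm and a lamp 10 mm tall at (74, 100) mm in its frame.
- dial (a joint): Angle of the big black dial, rad, growing clockwise seen from above (up). It rests only in click stops 0.3927 rad apart, from stop 0 (0 rad) to 9 (3.534, end stop); it starts in stop 0 to 3. Its resistance builds up to 0.12 N m (5 N on the bar), then vanishes halfway and the dial snaps into the next stop by itself. The pointer is 101 deg anticlockwise of the box's +x at stop 0, along +x at 4.5.
- dial_axis (a point): Point on the dial's axis, 14.5 mm above the panel, at (-5, 45) mm in the box's frame. The dial is a thin round skirt, 76 mm across, 4.5 mm high, with an upright black bar across it: 64 mm long (32 mm each way from the axis), 16 mm wide, top 25 mm above the panel.
- pointer_tip (a point): Point in the nose at the pointer end of the dial's bar, 36 mm from the axis, 14.5 mm above the panel. The pointer end has a white line on top from the axis outward, and a 5 mm wide nose that reaches 6 mm past the bar to the skirt's edge.
- bar_left: Left flank of the dial's bar (seen from above with the pointer away from you): an upright slab 60 mm long, 5.5 mm thick, 19 mm high. Origin at its centre, 5.25 mm left of the bar's centre line, so its outer face is 8 mm from that line; x runs along the bar to the pointer. Pushing this face near the pointer end turns the dial clockwise.
- bar_right: Right flank of the dial's bar, the mirror image of the left one. Pushing both flanks at once counts as pinching.
- trigger (a joint): Travel of the trigger button in m: 0 up, 0.005 fully down; a spring pushes it back up. Fully down takes about 4.5 N.
- trigger_top (a point): Centre of the top of the trigger, a round grey push button 20 mm across in a steel collar, 23 mm above the panel when up, at (-48, -75) mm in the box's frame: robot's side of the panel, right of the dial.
- trim_mark (a point): Mark on top of the small black trim knob (23 mm across, 15 mm high), 10 mm from that knob's axis, which is at (30, -75) mm in the box's frame. Leave this knob alone; it turns easily.
- screwdriver: Small screwdriver, 150 mm long, lying on the bench on the robot's side of the box, about 30 mm across at most. Origin on the bench.
- vial: Amber glass vial with a white cap, 32 mm across, 62 mm tall, standing on the bench left of the box. Origin under its centre.
- dish: Shallow glass dish, 64 mm across, 16 mm high, on the bench right of the box. Origin under its centre.

How it is judged:
On the way, in this order (a step that is already met when the one before it is completed fails the run):
1. the dial rests four clicks up from its start and no finger touches it (distance of pointer_tip from where it was at the start of the episode between 0.0465 and 0.0552 m and velocity of joint dial between -0.2 and 0.2 rad/s and contact force between the fingers and stimulator below 0.2 N), for 0.3 s.
2. the trigger is pressed fully down (value of joint trigger above 0.004 m), for 0.05 s.
At the end, for the whole second after the job is handed in: The dial rests exactly four click stops clockwise of where it started (pointer tip 46.5 to 55.2 mm from its start; four clicks are 50.9 mm, three 40.0, five 59.9), the trigger has been pressed to 4 mm or more after that and is back up (within 1.5 mm), and the box stands within 4 mm of where it was (distance of pointer_tip from where it was at the start of the episode between 0.0465 and 0.0552 m and velocity of joint dial between -0.1 and 0.1 rad/s and value of joint trigger below 0.0015 m and distance of stimulator from where it was at the start of the episode below 0.004 m); the robot touches nothing.
It fails at once if the dial goes past the fourth click (distance of pointer_tip from where it was at the start of the episode above 0.0575 m).
It fails at once if the dial's bar is pinched or straddled: both flanks pushed at once (contact force between the fingers and bar_left above 1 N and contact force between the fingers and bar_right above 1 N).
It fails at once if the trigger is pressed before the dial is four clicks up (value of joint trigger above 0.0025 m and distance of pointer_tip from where it was at the start of the episode below 0.0465 m).
It fails at once if the stimulator box is shifted or lifted by more than 4 mm (distance of stimulator from where it was at the start of the episode above 0.004 m).
It fails at once if the small trim knob is turned, or a thing on the bench is moved more than 15 mm or lifted (distance of any of screwdriver, vial, dish from where it was at the start of the episode above 0.015 m or distance of trim_mark from where it was at the start of the episode above 0.006 m).
It also fails if it takes over 53 s, if anything falls off the work surface, if the arm or the gripper's body presses on something with over 40 N, if the wrist force passes 120 N, or if a joint passes its speed limit or range.

## Working session

There is one attempt and no reset: what is moved stays moved. The work goes in short steps, Python scripts to look and compute and a tool call to move; the robot and the scene stay as the last step left them, time stands still between calls to the robot, and variables do not carry over. Pictures are saved under pics/ and viewed, at most 10 in all, crops included, and the job is handed in when it is done.

Besides the shell and the picture viewer there is one more tool, called after "Call:" in YAML: its name, and indented under it one key for each argument. send_rows: Moves the arm, as the interface text tells. Its arguments: {"type":"object","properties":{"delta_pos":{"type":"array"},"rotation":{"type":"array"},"gripper":{"type":"number"},"grip_force":{"type":"number"}},"required":["delta_pos","rotation"]}

```bash
mkdir -p pics
cat > h.py <<'E'
import numpy as np, cv2
from bench import *
def snap(n,f):
    p,d=capture(n); cv2.imwrite('pics/'+f,cv2.cvtColor(p,cv2.COLOR_RGB2BGR)); return p,d
def to_world(n,uv,d):
    m=camera_model(n); K=np.array([[m['fx'],0,m['cx']],[0,m['fy'],m['cy']],[0,0,1.]])
    uv=np.asarray(uv,float).reshape(-1,1,2)
    s=cv2.undistortPoints(uv,K,np.array([m['k1'],0,0,0,0.]))[:,0]
    d=np.asarray(d).reshape(-1)
    P=np.c_[s[:,0]*d,-s[:,1]*d,-d,np.ones(len(d))]
    return (P@np.array(m['extrinsics']).T)[:,:3]
def mask_world(n,mask,dep):
    v,u=np.nonzero(mask&(dep>0)); return to_world(n,np.c_[u,v],dep[v,u])
E
python3 - <<'E'
from h import *
np.set_printoptions(precision=4,suppress=True)
for c in ('top','side'):
    p,d=snap(c,c+'0.png'); m=camera_model(c); print(c,m['fx'],np.array(m['extrinsics']))
    for t in ('stimulator','dial_axis','pointer_tip','trigger_top','trim_mark','screwdriver','vial','dish'):
        try: print(t,[(np.array(r['centre']),round(r['p'],2)) for r in mark_of(t,c)[:2]])
        except Exception as e: print(t,e)
print(read_state())
E
```

```text
top 433.52292150285336 [[-0.0051  0.9887 -0.1495  0.4264]
 [-0.9996 -0.0006  0.0296  0.039 ]
 [ 0.0292  0.1496  0.9883  0.9021]
 [ 0.      0.      0.      1.    ]]
stimulator [(array([0.5572, 0.0111, 0.0011]), 0.6)]
dial_axis [(array([0.5484, 0.0622, 0.0922]), 0.76), (array([ 0.4266, -0.027 ,  0.0037]), 0.27)]
pointer_tip [(array([0.562 , 0.0929, 0.0925]), 0.82)]
trigger_top [(array([ 0.5175, -0.0621,  0.1039]), 0.53)]
trim_mark [(array([ 0.6041, -0.0443,  0.0973]), 0.42)]
screwdriver [(array([ 0.4253, -0.0312,  0.0005]), 0.76)]
vial [(array([ 0.5407,  0.1877, -0.0044]), 0.62)]
dish [(array([ 0.5897, -0.1643,  0.0014]), 0.85)]
side 440.1346935487828 [[ 0.7504  0.4657 -0.469   0.2136]
 [-0.6607  0.5105 -0.5503 -0.3646]
 [-0.0168  0.7229  0.6908  0.6314]
 [ 0.      0.      0.      1.    ]]
stimulator [(array([ 0.5551,  0.0194, -0.0022]), 0.7)]
dial_axis [(array([0.5478, 0.0593, 0.0942]), 0.76)]
pointer_tip [(array([0.5669, 0.0948, 0.0937]), 0.78)]
trigger_top [(array([ 0.5183, -0.0646,  0.1036]), 0.68), (array([0.5526, 0.0579, 0.0985]), 0.43)]
trim_mark [(array([ 0.5984, -0.0455,  0.0978]), 0.59)]
screwdriver [(array([ 0.4264, -0.0306, -0.0017]), 0.89)]
vial [(array([0.5439, 0.1881, 0.0026]), 0.53)]
dish [(array([ 0.5865, -0.1692,  0.0028]), 0.96)]
{'clock': 0.9, 'qpos': array([ 1.4322,  0.5009, -0.427 ,  1.5504,  0.2208,  1.1383, -0.2103]), 'qd': array([ 0.0011,  0.0011,  0.0009,  0.0021,  0.0003,  0.0024, -0.0001]), 'effort': array([ -0.0001, -56.6423,  -5.8101, -27.9506,  -0.0665,   0.0205,
        -0.    ]), 'ee_pos': array([ 0.2542, -0.5982,  0.2267]), 'orientation': array([ 3.1416, -0.    ,  0.4018]), 'contact_force': array([ 0.3527, -0.0611,  0.1031]), 'torque': array([ 0.0171, -0.0002,  0.0472]), 'gripper_force': 0.0, 'gripper_width': 0.09181805522853739}
```

View pics/top0.png

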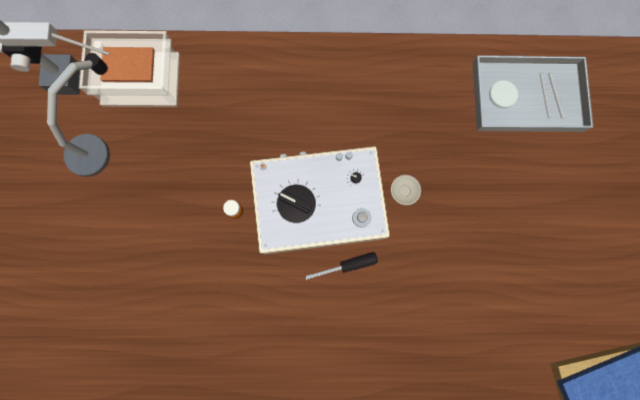

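View pics/side0.png

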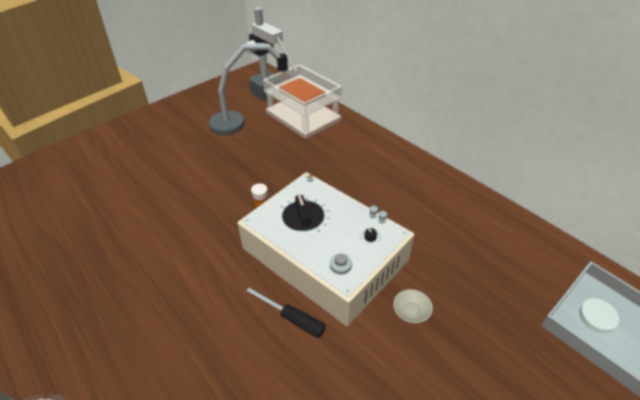

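Top view: box centred at about (320,200) px, dial at (296,204) with its pointer up-left, trigger at (362,217), trim knob at (356,177), screwdriver at (345,265), vial at (232,208), dish at (405,190). Next I fit the box yaw and pointer angle.

Run:
```python
from h import *
np.set_printoptions(precision=4,suppress=True)
for c in ('top','side'):
    p,d=capture(c)
    m=silhouettes('stimulator',c)[0]['mask']
    m=cv2.morphologyEx(m.astype(np.uint8),cv2.MORPH_CLOSE,np.ones((25,25)))>0
    P=mask_world(c,m,d); q=P[np.abs(P[:,2]-.08)<.008]
    r=cv2.minAreaRect((q[:,:2]*1000).astype(np.float32)); print(c,r,np.median(q[:,2]))
    print(cv2.boxPoints(r))
    ms=silhouettes('dial_axis',c)
    mk=ms[0]['mask']; P=mask_world(c,mk,d)
    g=p[mk&(d>0)].astype(int).min(1)
    w=P[g>150]; print('white',len(w),w.mean(0) if len(w) else '')
    sk=P[np.abs(P[:,2]-.0845)<.005]; print('dial',P[:,:2].min(0),P[:,:2].max(0), cv2.minEnclosingCircle((P[:,:2]*1000).astype(np.float32)))
    b=P[P[:,2]>.098]; 
    if len(b)>5:
        mu=b.mean(0); _,_,v=np.linalg.svd((b-mu)[:,:2]); print('bar',len(b),mu,np.degrees(np.arctan2(v[0,1],v[0,0])))
```

```text
top ((556.3109741210938, 16.138198852539062), (180.3276824951172, 250.38758850097656), 7.065079212188721) 0.07994761597058042
[[ 451.4333  129.2916]
 [ 482.2302 -119.1949]
 [ 661.1887  -97.0152]
 [ 630.3918  151.4713]]
white 91 [0.5402 0.0683 0.0902]
dial [0.5082 0.0232] [0.5845 0.0978] ((546.0061645507812, 60.28961944580078), 39.331966400146484)
bar 293 [0.5457 0.0603 0.1035] 63.46063585918171
side ((0.0, 0.0), (0.0, 0.0), 0.0) nan
[[0. 0.]
 [0. 0.]
 [0. 0.]
 [0. 0.]]
white 34 [0.5505 0.0429 0.0892]
dial [0.5092 0.0214] [0.5817 0.0989] ((545.4959716796875, 61.0662727355957), 39.88056945800781)
bar 250 [0.544  0.056  0.1024] -115.87258441894224
  return _methods._mean(a, axis=axis, dtype=dtype,
  ret = ret.dtype.type(ret / rcount)
```

Box at (0.5563, 0.0161), yaw 7.1°. The dial axis is at (0.5458, 0.0602) by both box geometry and direct measurement. The pointer is at 63.3°, so it stands in stop 2 and the target is -27°. Moving in with the fingers shut.

Call:
send_rows:
  delta_pos:
    - [0.02,0.05,0]
    - [0.042,0.108,0]
    - [0.064,0.166,0]
    - [0.086,0.224,0]
    - [0.108,0.282,0]
    - [0.13,0.34,0]
    - [0.152,0.398,0]
    - [0.174,0.456,0]
  rotation:
    - [0,0,5]
    - [0,0,10]
    - [0,0,15]
    - [0,0,20]
    - [0,0,25]
    - [0,0,30]
    - [0,0,35]
    - [0,0,40]
  gripper: 0
  grip_force: 10

```text
clock: 2.2
ee_pos: [0.4288, -0.1406, 0.2272]
orientation: [3.14, 0.001, 1.102]
contact_force: [0.9, -0.5, -1.2]
gripper_width: 0.0163
gripper_force: 0.0
```

Call:
send_rows:
  delta_pos:
    - [0.018,0.048,0]
    - [0.036,0.096,0]
    - [0.054,0.145,0]
    - [0.072,0.195,0]
    - [0.09,0.24,0]
    - [0.09,0.24,0]
    - [0.09,0.24,0]
  rotation:
    - [0,0,0]
    - [0,0,0]
    - [0,0,0]
    - [0,0,0]
    - [0,0,0]
    - [0,0,0]
    - [0,0,0]

```text
clock: 3.08
ee_pos: [0.518, 0.0974, 0.2265]
orientation: [-3.141, 0.001, 1.1]
contact_force: [0.1, -0.3, 1.0]
gripper_width: 0.0005
gripper_force: 0.0
```

Call:
send_rows:
  delta_pos:
    - [0.002,0.003,-0.03]
    - [0.002,0.003,-0.06]
    - [0.002,0.003,-0.09]
    - [0.002,0.003,-0.115]
    - [0.002,0.003,-0.13]
    - [0.002,0.003,-0.135]
    - [0.002,0.003,-0.135]
  rotation:
    - [0,0,0]
    - [0,0,0]
    - [0,0,0]
    - [0,0,0]
    - [0,0,0]
    - [0,0,0]
    - [0,0,0]

```text
clock: 3.95
ee_pos: [0.5206, 0.1004, 0.0921]
orientation: [3.141, -0.0, 1.099]
contact_force: [0.1, 0.7, -0.3]
gripper_width: 0.0005
gripper_force: 0.0
```

Run:
```python
from h import *
p,d=capture('side'); c=p[130:330,190:450]; cv2.imwrite('pics/s1.png',cv2.resize(cv2.cvtColor(c,4),None,fx=3,fy=3))
print(read_state()['qpos'],read_state()['ee_pos'],read_state()['contact_force'])
```

```text
[ 0.37140966  0.56217125 -0.77491832  1.94964969  0.52498857  0.84002944
 -1.16015358] [0.52079616 0.10066038 0.0924229 ] [-0.09681962 -0.27800711  0.32636118]
```

View pics/s1.png

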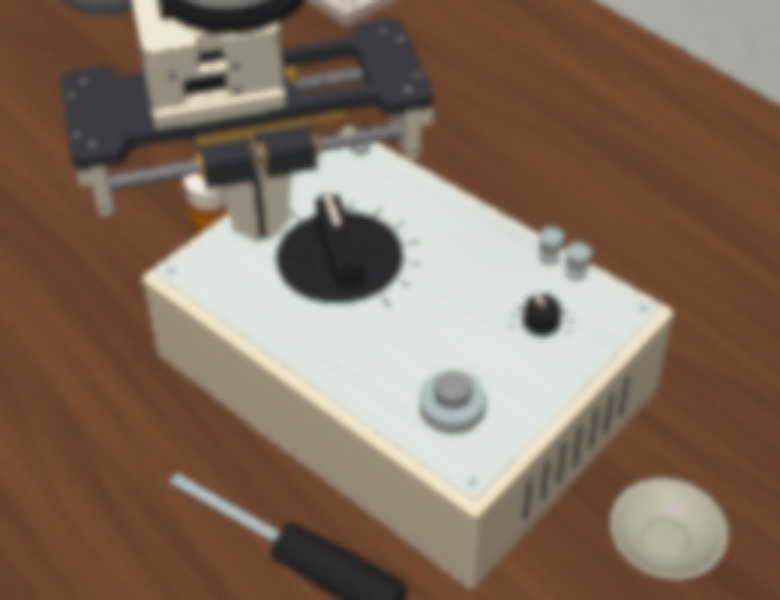

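The side view shows the shut fingers at about (258,215) px on the bar's left side, with a clear gap to the bar at (335,235). Approaching the flank slowly to feel contact.

Call:
send_rows:
  delta_pos:
    - [0.004,-0.002,0]
    - [0.008,-0.004,0]
    - [0.0107,-0.0054,0]
    - [0.0107,-0.0054,0]
  rotation:
    - [0,0,0]
    - [0,0,0]
    - [0,0,0]
    - [0,0,0]

```text
clock: 4.5
ee_pos: [0.5313, 0.0952, 0.0918]
orientation: [3.141, -0.0, 1.099]
contact_force: [0.1, -0.3, -0.1]
gripper_width: 0.0006
gripper_force: 0.0
```

Call:
send_rows:
  delta_pos:
    - [0.0009,-0.0005,0]
    - [0.0018,-0.0009,0]
    - [0.0027,-0.0014,0]
    - [0.0027,-0.0014,0]
  rotation:
    - [0,0,0]
    - [0,0,0]
    - [0,0,0]
    - [0,0,0]

```text
clock: 5.0
ee_pos: [0.5337, 0.0939, 0.0917]
orientation: [3.142, -0.0, 1.1]
contact_force: [-0.5, -0.3, -0.4]
gripper_width: 0.0003
gripper_force: 0.0
```

Call:
send_rows:
  delta_pos:
    - [0.0009,-0.0005,0]
    - [0.0018,-0.0009,0]
    - [0.0027,-0.0014,0]
    - [0.0027,-0.0014,0]
  rotation:
    - [0,0,0]
    - [0,0,0]
    - [0,0,0]
    - [0,0,0]

```text
clock: 5.5
ee_pos: [0.5364, 0.0925, 0.0917]
orientation: [3.142, -0.0, 1.1]
contact_force: [-0.3, 0.1, -0.2]
gripper_width: 0.0004
gripper_force: 0.0
```

Call:
send_rows:
  delta_pos:
    - [0.0009,-0.0005,0]
    - [0.0018,-0.0009,0]
    - [0.0018,-0.0009,0]
  rotation:
    - [0,0,0]
    - [0,0,0]
    - [0,0,0]

```text
clock: 5.88
ee_pos: [0.5378, 0.092, 0.0917]
orientation: [-3.141, 0.0, 1.1]
contact_force: [-1.3, 0.1, 0.1]
gripper_width: 0.0003
gripper_force: 0.8
```

Contact at offset 21.7 mm, so the finger half depth is about 13.7 mm. Pushing round the arc with the tool turning along, one click at a time.

Call:
send_rows:
  delta_pos:
    - [0.0011,0.0003,0]
    - [0.0022,0.0005,0]
    - [0.0034,0.0007,0]
    - [0.0045,0.0008,0]
    - [0.0057,0.0009,0]
    - [0.0068,0.001,0]
    - [0.0074,0.001,0]
    - [0.0074,0.001,0]
  rotation:
    - [0,0,-2]
    - [0,0,-4]
    - [0,0,-6]
    - [0,0,-8]
    - [0,0,-10]
    - [0,0,-12]
    - [0,0,-13]
    - [0,0,-13]

```text
clock: 6.88
ee_pos: [0.5466, 0.0921, 0.092]
orientation: [3.14, -0.001, 0.872]
contact_force: [0.9, -0.2, 0.0]
gripper_width: 0.0005
gripper_force: 0.1
```

```bash
cat > look.py <<'E'
from h import *
import sys
p,d=capture('side')
ax=np.array([.5458,.0602]); s=read_state(); t=s['ee_pos'][:2]-ax
yaw=s['orientation'][2]; u=np.array([np.cos(yaw),np.sin(yaw)]); n=np.array([-u[1],u[0]])
print('r,o mm',t@u*1e3,t@n*1e3,'yaw',np.degrees(yaw),'F',s['contact_force'],'q7',s['qpos'][6],s['clock'])
r=mark_of('pointer_tip','side')
for k in r[:2]:
    v=np.array(k['centre']); print('tip',v,k['p'],np.degrees(np.arctan2(*(v[:2]-ax)[::-1])))
r=mark_of('stimulator','side'); print([k['centre'] for k in r[:1]])
mk=silhouettes('dial_axis','side')
if mk:
    P=mask_world('side',mk[0]['mask'],d); b=P[(P[:,2]>.1)&(np.linalg.norm(P[:,:2]-ax,axis=1)<.045)]
    if len(b)>20:
        _,_,v=np.linalg.svd(b[:,:2]-b[:,:2].mean(0)); print('bar',len(b),b.mean(0),np.degrees(np.arctan2(v[0,1],v[0,0])))
if len(sys.argv)>1:
    c=p[150:300,220:420]; cv2.imwrite('pics/'+sys.argv[1],cv2.resize(cv2.cvtColor(c,4),None,fx=4,fy=4))
E
python3 look.py
```

```text
r,o mm 24.86060798227771 20.019553690242876 yaw 49.98348744646236 F [-0.98668992  0.06371601  0.27523907] q7 -1.3273748405286492 6.925
[]
bar 227 [0.5437187  0.05648924 0.10263787] -139.98317843844941
```

Call:
send_rows:
  delta_pos:
    - [0.0018,-0.0001,0]
    - [0.0033,-0.0003,0]
    - [0.0055,-0.0006,0]
    - [0.0066,-0.0008,0]
    - [0.0077,-0.0011,0]
    - [0.0088,-0.0014,0]
    - [0.0098,-0.0018,0]
    - [0.0109,-0.0022,0]
  rotation:
    - [0,0,-3]
    - [0,0,-6]
    - [0,0,-10]
    - [0,0,-12]
    - [0,0,-14]
    - [0,0,-16]
    - [0,0,-18]
    - [0,0,-20]

```text
clock: 8.07
ee_pos: [0.5554, 0.0921, 0.0916]
orientation: [-3.14, 0.001, 0.524]
contact_force: [-4.4, 4.8, 1.8]
gripper_width: 0.0002
gripper_force: 2.9
```

```bash
python3 look.py s2.png
```

```text
r,o mm 24.273334033652684 22.82530482398712 yaw 29.940027928606753 F [-5.18523701  4.77614357  2.73634406] q7 -1.6203005610336507 8.125
tip [0.5769 0.0803 0.0925] 0.85 32.874677025907225
[[0.5577, 0.0163, 0.0001]]
bar 231 [0.5435265  0.05682548 0.10262786] -149.36352598878142
```

View pics/s2.png

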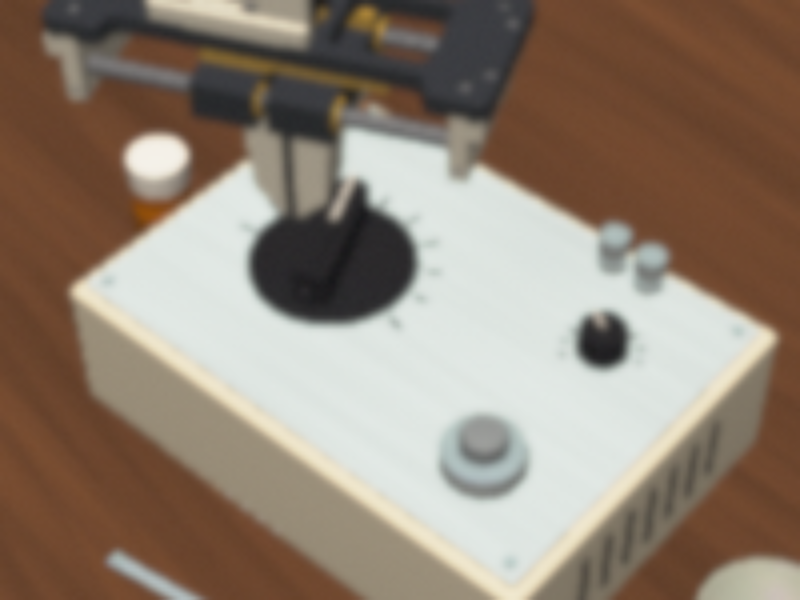

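The side view shows the pointer at about (345,200) px with the fingers on its left flank. The bar is at 30.5°, just short of the snap, so I nudge on.

Call:
send_rows:
  delta_pos:
    - [0.0008,-0.0003,0]
    - [0.0013,-0.0005,0]
    - [0.0016,-0.0006,0]
    - [0.0016,-0.0006,0]
  rotation:
    - [0,0,-1.5]
    - [0,0,-2.5]
    - [0,0,-3]
    - [0,0,-3]

```text
clock: 8.78
ee_pos: [0.5586, 0.0896, 0.0919]
orientation: [3.141, -0.001, 0.471]
contact_force: [0.8, 1.3, 1.1]
gripper_width: 0.0001
gripper_force: 0.5
```

```bash
python3 look.py
```

```text
r,o mm 24.690813432937798 20.418973798144332 yaw 27.011787201143218 F [0.02166527 0.98443494 1.05048295] q7 -1.6611176482271426 8.825
tip [0.5807 0.0733 0.0912] 0.77 20.574034474726428
[[0.5568, 0.0165, 0.001]]
bar 245 [0.54460262 0.05773326 0.1025275 ] -163.00496239810604
```

Call:
send_rows:
  delta_pos:
    - [0.0025,-0.0013,0]
    - [0.0049,-0.0027,0]
    - [0.0063,-0.0036,0]
    - [0.0076,-0.0047,0]
    - [0.0085,-0.0054,0]
    - [0.0093,-0.0061,0]
    - [0.0101,-0.0069,0]
    - [0.0101,-0.0069,0]
  rotation:
    - [0,0,-5]
    - [0,0,-10]
    - [0,0,-13]
    - [0,0,-16]
    - [0,0,-18]
    - [0,0,-20]
    - [0,0,-22]
    - [0,0,-22]

```text
clock: 9.98
ee_pos: [0.5685, 0.083, 0.0918]
orientation: [3.142, -0.001, 0.088]
contact_force: [0.3, 1.8, 1.2]
gripper_width: 0.0003
gripper_force: 1.0
```

```bash
python3 look.py
```

```text
r,o mm 24.61486954489511 20.679567562882973 yaw 5.0428931557561585 F [0.91233256 1.38679908 0.7408248 ] q7 -1.974705219622931 10.025
tip [0.5824 0.061  0.0938] 0.63 1.2521673752038531
[[0.5568, 0.0189, -0.0008]]
bar 249 [0.54468432 0.05817593 0.10264222] 174.64649530071986
```

Three clicks up (bar at -5°). Now the fourth.

Call:
send_rows:
  delta_pos:
    - [0.0019,-0.0021,0]
    - [0.0036,-0.0043,0]
    - [0.0046,-0.0057,0]
    - [0.0054,-0.0071,0]
    - [0.006,-0.0081,0]
    - [0.0065,-0.0091,0]
    - [0.0069,-0.0101,0]
    - [0.0069,-0.0101,0]
  rotation:
    - [0,0,-5]
    - [0,0,-10]
    - [0,0,-13]
    - [0,0,-16]
    - [0,0,-18]
    - [0,0,-20]
    - [0,0,-22]
    - [0,0,-22]

```text
clock: 11.18
ee_pos: [0.5755, 0.0727, 0.092]
orientation: [-3.141, -0.001, -0.297]
contact_force: [1.5, 2.3, 1.2]
gripper_width: 0.0005
gripper_force: 1.8
```

```bash
python3 look.py
```

```text
r,o mm 24.65817456498258 20.603551943082596 yaw -16.974853905966526 F [0.71944319 1.90504671 2.86001083] q7 -2.285295555020676 11.225
tip [0.5788 0.0464 0.0936] 0.8 -22.693794945092343
tip [5.574e-01 1.850e-02 5.000e-04] 0.71 -74.45463160395647
[]
bar 169 [0.53664208 0.06297138 0.10260508] 151.99988167450616
```

The dial has snapped into the fourth stop (bar at -28°, expected -27°). Backing off, then up.

Call:
send_rows:
  delta_pos:
    - [0.001,0.004,0]
    - [0.003,0.01,0]
    - [0.004,0.013,0.01]
    - [0.004,0.013,0.04]
    - [0.004,0.013,0.07]
    - [0.004,0.013,0.07]
  rotation:
    - [0,0,0]
    - [0,0,0]
    - [0,0,0]
    - [0,0,0]
    - [0,0,0]
    - [0,0,0]

```text
clock: 12.12
ee_pos: [0.581, 0.0865, 0.1648]
orientation: [-3.14, -0.005, -0.296]
contact_force: [1.2, -0.4, 0.8]
gripper_width: 0.0003
gripper_force: 0.0
```

```bash
python3 look.py s3.png
```

```text
r,o mm 24.99448482136965 34.66786068876548 yaw -16.971099721334124 F [-0.04359521  0.04640339 -1.36229124] q7 -2.264212423010878 12.175
tip [0.5802 0.0462 0.0933] 0.79 -22.145180038223227
[[0.5556, 0.0157, 0.0016]]
bar 248 [0.5455418  0.05808193 0.10253202] 152.33839066955755
```

View pics/s3.png

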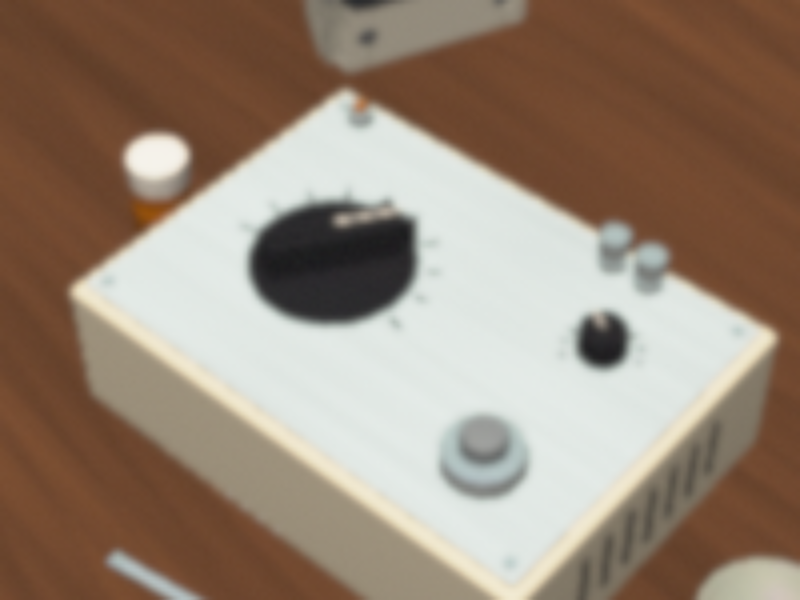

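The view shows the dial in stop 6, pointer at about (395,210) px, clear of the finger and with the box unmoved. Going to the trigger.

Call:
send_rows:
  delta_pos:
    - [-0.008,-0.02,0]
    - [-0.02,-0.05,0]
    - [-0.034,-0.08,0]
    - [-0.048,-0.115,0]
    - [-0.058,-0.14,0]
    - [-0.063,-0.151,0]
    - [-0.063,-0.151,0]
    - [-0.063,-0.151,0]
  rotation:
    - [0,0,5]
    - [0,0,12]
    - [0,0,19]
    - [0,0,26]
    - [0,0,33]
    - [0,0,37]
    - [0,0,37]
    - [0,0,37]

```text
clock: 13.32
ee_pos: [0.516, -0.0643, 0.1613]
orientation: [-3.141, 0.0, 0.349]
contact_force: [-0.5, 0.4, -0.1]
gripper_width: 0.0002
gripper_force: 0.0
```

Run:
```python
from h import *
capture('side'); print([k['centre'] for k in mark_of('trigger_top','side')[:1]], read_state()['ee_pos'],read_state()['contact_force'])
```

```text
[[0.5194, -0.0644, 0.1005]] [ 0.51624391 -0.06403067  0.16155224] [0.12750122 0.93080757 0.32074253]
```

Call:
send_rows:
  delta_pos:
    - [0.002,0,-0.02]
    - [0.002,0,-0.04]
    - [0.002,0,-0.05]
    - [0.002,0,-0.055]
    - [0.002,0,-0.058]
    - [0.002,0,-0.06]
    - [0.002,0,-0.06]
  rotation:
    - [0,0,0]
    - [0,0,0]
    - [0,0,0]
    - [0,0,0]
    - [0,0,0]
    - [0,0,0]
    - [0,0,0]

```text
clock: 14.3
ee_pos: [0.5182, -0.0652, 0.102]
orientation: [3.141, -0.0, 0.349]
contact_force: [0.1, -0.0, 0.2]
gripper_width: 0.0005
gripper_force: 0.0
```

Call:
send_rows:
  delta_pos:
    - [0,0,-0.001]
    - [0,0,-0.002]
    - [0,0,-0.003]
    - [0,0,-0.004]
    - [0,0,-0.004]
  rotation:
    - [0,0,0]
    - [0,0,0]
    - [0,0,0]
    - [0,0,0]
    - [0,0,0]

```text
clock: 14.92
ee_pos: [0.5184, -0.0652, 0.0979]
orientation: [3.141, -0.001, 0.349]
contact_force: [0.3, -0.4, 2.0]
gripper_width: 0.0006
gripper_force: 1.7
```

Call:
send_rows:
  delta_pos:
    - [0,0,-0.001]
    - [0,0,-0.002]
    - [0,0,-0.003]
    - [0,0,-0.003]
  rotation:
    - [0,0,0]
    - [0,0,0]
    - [0,0,0]
    - [0,0,0]

```text
clock: 15.42
ee_pos: [0.5184, -0.0652, 0.096]
orientation: [3.14, -0.0, 0.349]
contact_force: [-3.8, 0.6, 15.4]
gripper_width: -0.0001
gripper_force: 7.8
```

Call:
send_rows:
  delta_pos:
    - [0,0,-0.001]
    - [0,0,-0.002]
    - [0,0,-0.002]
  rotation:
    - [0,0,0]
    - [0,0,0]
    - [0,0,0]

```text
clock: 15.8
ee_pos: [0.5185, -0.0652, 0.0956]
orientation: [3.139, 0.0, 0.35]
contact_force: [-9.6, 0.3, 31.5]
gripper_width: 0.0006
gripper_force: 15.7
```

Force rose hard at the bottom stop, so the trigger is fully down. Releasing.

Call:
send_rows:
  delta_pos:
    - [0,0,0.003]
    - [0,0,0.007]
    - [0,0,0.015]
    - [0,0,0.04]
    - [0,0,0.08]
    - [-0.02,-0.05,0.11]
    - [-0.04,-0.1,0.12]
    - [-0.04,-0.1,0.12]
  rotation:
    - [0,0,0]
    - [0,0,0]
    - [0,0,0]
    - [0,0,0]
    - [0,0,0]
    - [0,0,0]
    - [0,0,0]
    - [0,0,0]

```text
clock: 16.8
ee_pos: [0.476, -0.1703, 0.2132]
orientation: [3.14, 0.002, 0.341]
contact_force: [0.6, 1.0, 0.5]
gripper_width: 0.0005
gripper_force: 0.0
```

```bash
python3 look.py s4.png
python3 - <<'E'
from h import *
p,d=capture('top'); 
print([k['centre'] for k in mark_of('trigger_top','side')[:1]],[k['centre'] for k in mark_of('trim_mark','side')[:1]])
m=silhouettes('stimulator','top')[0]['mask']
m=cv2.morphologyEx(m.astype(np.uint8),cv2.MORPH_CLOSE,np.ones((25,25)))>0
P=mask_world('top',m,d); q=P[np.abs(P[:,2]-.08)<.008]; print(cv2.minAreaRect((q[:,:2]*1000).astype(np.float32)))
E
```

```text
r,o mm -141.73179184810937 -190.8625866871749 yaw 19.731813738912837 F [0.49449923 0.85022942 0.61798997] q7 -1.1009074906473197 16.85
tip [0.5809 0.0479 0.0938] 0.75 -19.311856564352645
[[0.5552, 0.0181, -0.005]]
bar 46 [0.52327596 0.06903741 0.10229496] -93.68262419186159
[[0.5176, -0.0659, 0.1041]] [[0.426, -0.0327, -0.0014]]
((556.1931762695312, 16.002670288085938), (180.06829833984375, 250.123046875), 6.865752696990967)
```

View pics/s4.png

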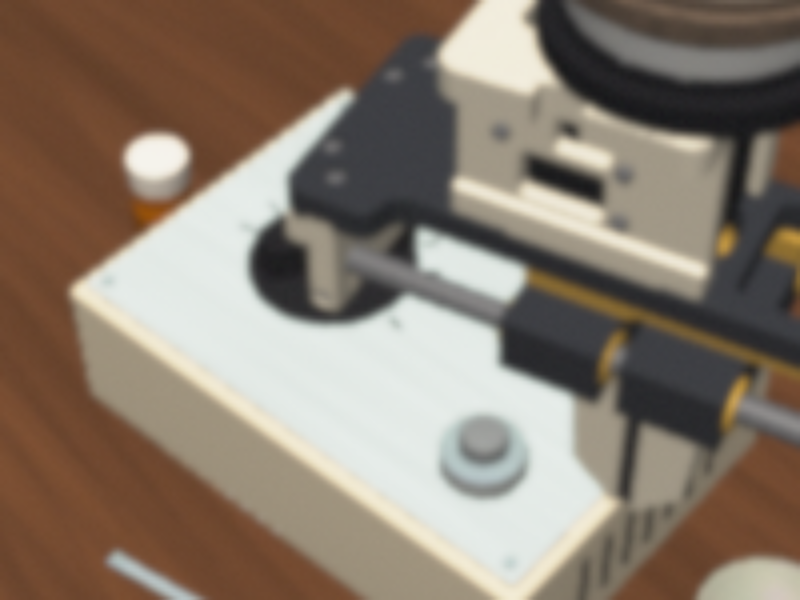

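The gripper is high and clear, the trigger at (484,440) px is back up, and the box is within 0.2 mm of its start. Handing in.

```bash
python3 -c "from bench import *; print(sign_off())"
```

```text
the job is handed in; nothing more can be done
None
```

I turned the dial up exactly four clicks (stop 2 to 6), pressed the trigger fully down and let it come back up, then handed the job in at about 17 s. The last camera fit showed the box within 0.2 mm of its start, and no verdict came back from the hand-in.

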